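Load the bone-lab centrifuge and start it

TASK

Spin the samples: take the loaded dark blue rotor by its metal knob and lower it over the centrifuge's shaft and drive pin until it sits fully home and flat on the drive, without dropping it; then close the lid completely and press the green start key. Leave the other things on the table where they are.

Things in the scene. Friction and masses are not known exactly. Their poses are not given: they have to be found in the camera images.
- rotor_mid (a point): The loose 12-place rotor: dark blue ring 106 mm across and 36 mm high (tube caps in it reach 42 mm), with a plain aluminium knob in the middle, the place to grip: round, 32 mm across, from 46 to 82 mm above the underside. Mass about 0.36 kg. It stands upright on the table. This point is on its axis, half-way up (41 mm above the underside); z is up, x points to the white line on the rim, which lies over the pin hole.
- rotor_bore (a point): Centre of the rotor's bore at its underside. The bore is 11.5 mm across and goes through the 14 mm thick aluminium floor of the rotor; above it is a blind space for the shaft. Axes as rotor_mid.
- rotor_pin_hole (a point): Centre of the rotor's pin hole at its underside: a through hole 8 mm across in the rotor's aluminium floor, 23 mm from the bore's centre, beneath the white line, visible from above inside the blue ring.
- rotor: The same rotor: origin at the centre of its underside, axes as rotor_mid.
- drive_seat (a point): Centre of the top face of the drive in the centrifuge's bowl: a dark flange 62 mm across, 74 mm above the table, on which the rotor sits. z is up, x points to the drive pin, along a white line painted on the flange from the shaft to its edge. The drive turns about its upright axis, with slight friction (0.02 N m), and stays where it is left.
- shaft_tip (a point): Tip of the drive's central steel shaft: 10 mm across, its last 7 mm tapered to 6 mm; the tip is 40 mm above drive_seat.
- pin_tip (a point): Tip of the brass drive pin: 5 mm across, round-ended, standing 12 mm above the flange, 23 mm from the shaft's axis. The rotor goes home only with its pin hole over this pin.
- centrifuge: The white bench centrifuge, fixed: 190 mm wide, 279 mm front to rear, housing top 118 mm above the table. Origin on the table under the bowl's axis (the shaft's axis); x points from the front (grey console, 100 mm high, 88 to 160 mm in front of the axis) to the rear, y to the side, its z is up. The bowl is 130 mm across inside, open at the top, its edge 118 mm above the table; a seated rotor's knob stands out above it.
- lid (a joint): Angle of the clear smoke-grey lid with blue edges: 0 closed, growing as it opens up and back; 1.57 stands upright; stop at 1.9. Its hinge is stiff (0.22 N m): the lid stays where it is left, there is no latch.
- lid_hinge (a point): Middle of the lid's hinge line, at the rear of the bowl, 88 mm behind the bowl's axis and 118.5 mm above the table; the line runs along the centrifuge's y. The lid is a hood 173 mm long (hinge to front edge, then a 14 mm lip), 168 mm wide and 46 mm deep; closed, its flat roof is 165 mm above the table.
- lid_roof (a point): Point on the outer face of the lid's roof, on its middle line, 150 mm from the hinge line along the lid and 48 mm off it; it moves with the lid: z points out of the roof (up when closed), x from the front edge to the hinge. Push here to close.
- start (a joint): Travel of the green start key: 0 up, 0.005 fully down (m); springs back; 4 N presses it fully down.
- start_top (a point): Centre of the top of the green start key, a round key 20 mm across that points up from a black collar 36 mm across on the console, 119 mm above the table, 128 mm in front of the bowl's axis and 55 mm to the right of it (centrifuge -y).
- strip_rotor_mid (a point): Bystander: the other rotor, white plastic, about 95 mm across with a grey knob; half-way up (27 mm). Leave it.
- tube_rack_mid (a point): Bystander: blue tube rack 70 x 120 mm, 39 mm high with its tubes; half-way up.
- bottle_mid (a point): Bystander: amber bottle 68 mm across, 150 mm high; half-way up.
- tool_cup_mid (a point): Bystander: steel cup 72 mm across, 100 mm high, with brushes and picks up to about 210 mm; this point 50 mm up.
- long_bone_mid (a point): Bystander: long bone about 220 mm long, lying; middle.
- vertebra_mid (a point): Bystander: vertebra about 90 mm long, 24 mm high; centre of its round body.
- calliper_mid (a point): Bystander: digital calliper 200 mm long, lying; middle.

How it is judged:
On the way, in this order (a step that is already met when the one before it is completed fails the run):
1. The rotor sits fully home on the drive, over shaft and pin (z of rotor_bore in the frame of drive_seat below 0.003 m and distance between rotor_bore and drive_seat below 0.004 m and angle between the z axis of rotor_mid and the z axis of drive_seat, either way round below 0.06 rad), for 0.2 s.
2. The lid is closed over the seated rotor (value of joint lid below 0.05 rad and distance between rotor_bore and drive_seat below 0.004 m), for 0.2 s.
3. The green start key is pressed with the lid closed (value of joint start above 0.003 m and value of joint lid below 0.05 rad), for 0.02 s.
At the end, for the whole second after the job is handed in: The rotor rests on the drive with its bore's underside within 4 mm of the seat's centre and within 0.06 rad of square (only possible with the pin in its hole), still; the lid is closed to within 0.05 rad; the start key has been pressed and is up again (all of step 2 and angle between the z axis of rotor_mid and the z axis of drive_seat, either way round below 0.06 rad and linear speed of rotor below 0.02 m/s and value of joint start below 0.0015 m); the robot touches nothing.
It fails at once if The rotor is dropped: it falls free faster than 0.6 m/s (a fall of about 18 mm) (linear speed of rotor above 0.6 m/s and contact force between the fingers and rotor below 0.1 N).
It fails at once if A bystander is shifted by more than 40 mm (distance of any of strip_rotor_mid, tube_rack_mid, bottle_mid, tool_cup_mid, long_bone_mid, vertebra_mid, calliper_mid from where it was at the start of the episode above 0.04 m).
It also fails if it takes over 53 s, if anything falls off the work surface, if the arm or the gripper's body presses on something with over 40 N, if the wrist force passes 120 N, or if a joint passes its speed limit or range.

ROBOT

A 6-joint arm with a two-finger parallel gripper is mounted at the origin on the work surface. World frame = base frame: x ahead of the robot, y to its left, z up, the work surface at z = 0. Lengths are in m, angles in rad, forces in N, time in s.
With the tool pointing down it reaches from about 0.25 to 0.775 m from the base axis. Payload 4 kg.
Tool frame: the origin (TCP) lies between the finger pads; the fingertips stand 25 mm ahead of it and the grasp point (between the pads) lies 6 mm ahead of it (robot.tip_reach is the z of the fingertips in the tool frame, in m); z points along the fingers, y is the line along which they close (so a half turn about z gives the same grasp; the last joint's range is limited). The gripper opens to 94 mm and grips with 3 to 60 N. Pads are 16 mm wide; open, the fingers measure 119 mm over their backs; the gripper's body (75 mm by 177 mm) begins 78 mm behind the grasp point.
Start: joints at [-1.444, 0.087, 1.371, -0, 1.684, -0.103], TCP at [0.125, -0.536, 0.231] pointing down, gripper open.
Joint ranges: [-3.1, 3.1], [-0.76, 2.03], [0.27, 2.55], [-1.08, 4.22], [0.17, 2.65], [-2.57, 2.57]. Speed limits (rad/s): [2.79, 2.79, 3.14, 3.14, 3.14, 3.14].

INTERFACE

Orientations are given as [roll, pitch, yaw] about the fixed x, y, z axes, in that order (R = Rz(yaw) Ry(pitch) Rx(roll)).
In Python, from bench import robot gives the robot as it stands. The module is installed in compiled form; this text tells all that it offers.
- The arm moves only by the shell command python3 -m handwheel 'ROWS'. ROWS is JSON, a list of rows, each a list of 3 entries, a list of its own where there are three numbers: the turn, a rotation vector about the world's x, y, z in units of 90 degrees (1.0 is 90 degrees), then the shift along the world's x, y, z in units of 0.05 m (1.0 is 0.05 m), then the closure, from 0 (fully open) to 1 (shut). A call has 1 to 5 rows; each row shifts and turns the commanded pose from where the row before left it; what a row does not reach is not made up. A row lasts 1/10 s, in which the tool goes at most 50 mm and 8.59 degrees, less where a joint would pass 70% of its speed; a pose out of reach is approached as far as the arm can. A call with a number of a shift or a turn outside -1 to 1 is refused whole. A call with a gripper value outside its range is refused whole. The fingers move at their own pace and stop on an object; the grip force is fixed at half the most. Time passes only in rows, so rows that do not move let the fingers close. It gives the time, the measured TCP pose, the force, the opening and the grip force at its end, in the units of the state.
- robot.get_obs(): the state, without advancing time (a new reading comes with each control period).
- robot.snapshot(name): name is "scene" or "top" or "wrist"; returns (picture, depth): 400x640x3 uint8, red, green, blue; 400x640 float32, m along the optical axis (not along the pixel's ray), 0 where there is no reading.
- robot.calibration(name): a dict with "mtx" (3x3 intrinsics, pixels), "extrinsics" (4x4, takes a point from camera to world coordinates); the wrist camera has in their place "hand_eye" (4x4, takes a point from camera to tool coordinates, whose origin is the TCP and whose axes are the flange's). Camera axes: x right, y down, z forward; pixel columns grow to the right and rows downward; lengths in m; the calibration is good to about 2 mm. A picture is of the moment at which its call begins: read the wrist's pose just before it. calibration takes no time and is no camera call.
- robot.close_job(): hands the job in; it is judged then, once.
Trained networks look in the newest picture that a camera, given by its name, has taken for a name from the list of things; names that differ only in an ending like _2 or _b are one class to them, and where a whole thing is asked for, a point or a joint stands for the part that bears it (a point fixed in the world has none). Each returns a list of dicts, best first, with "p" (0 to 1); they miss things now and then, are a little off and sometimes report something else, mostly with a low value. They report only what shows in the picture. A call takes as long as a camera call.
- robot.boxes_of(query, camera): "bbox" ([left, top, right, bottom] in pixels, round what is visible of it).
The state is a dict: "time": time; "joint_positions": joint angles; "qvel": joint speeds; "joint_torque": joint torques, N m; "tool_pos": TCP position; "ee_rot": TCP orientation; "wrist_force": force on the tool from outside, world axes, zero at the start; "wrist_torque": the same for the moment, N m; "width": finger opening in m; "finger_force": force on a finger pad.
Only numpy, scipy, OpenCV 4.12 (cv2) and the standard library are available. Lean on these libraries where they do the work, as an engineer would, in place of code of your own. Each camera call takes 0.05 s, during which the arm holds its last target. There are 200 camera calls.

## Working session

There is one attempt and no reset: what is moved stays moved. The work goes in short steps, Python scripts to look and compute and a shell command to move; the robot and the scene stay as the last step left them, time stands still between calls to the robot, and variables do not carry over. Pictures are saved under pics/ and viewed, at most 13 in all, crops included, and the job is handed in when it is done.

```bash
mkdir -p pics; cat > h.py <<'E'
import numpy as np,cv2
from bench import robot
from scipy.spatial.transform import Rotation as R
def T():
    o=robot.get_obs();M=np.eye(4);M[:3,:3]=R.from_euler('xyz',o['ee_rot']).as_matrix();M[:3,3]=o['tool_pos'];return M
def snap(n,f=None):
    M=T();p,d=robot.snapshot(n);c=robot.calibration(n)
    E=c['extrinsics'] if n!='wrist' else M@c['hand_eye']
    if f: cv2.imwrite('pics/'+f,p[:,:,::-1])
    return p,d,np.array(c['mtx']),np.array(E)
def cloud(d,K,E):
    v,u=np.mgrid[:d.shape[0],:d.shape[1]]
    P=np.stack([(u-K[0,2])/K[0,0]*d,(v-K[1,2])/K[1,1]*d,d],-1)@E[:3,:3].T+E[:3,3]
    P[d<=0]=np.nan
    return P
def proj(X,K,E):
    c=(np.asarray(X)-E[:3,3])@E[:3,:3]; return (K@(c/c[2]))[:2]
E
python3 - <<'E'
from h import *
np.set_printoptions(precision=4,suppress=True)
o=robot.get_obs();print(o)
for n in ('top','scene'):
    p,d,K,E=snap(n,n+'1.png');P=cloud(d,K,E);print(n,E[:3,3],E[:3,2])
    for q in ('rotor','centrifuge','lid','start_top','bottle_mid','tool_cup_mid','strip_rotor_mid','drive_seat','tube_rack_mid'):
        for b in robot.boxes_of(q,n)[:2]:
            l,t,r,bb=b['bbox'];c=P[int((t+bb)/2),int((l+r)/2)]
            print(q,round(b['p'],2),np.round(b['bbox']),c)
E
```

```text
{'time': 0.0, 'joint_positions': array([-1.4441,  0.088 ,  1.3722,  0.    ,  1.6836, -0.1031]), 'qvel': array([-0.0015,  0.0006, -0.0025, -0.001 , -0.0001,  0.0001]), 'joint_torque': array([ -0.0006, -34.018 , -30.2432,   0.0717,   0.0331,  -0.0002]), 'tool_pos': array([ 0.1252, -0.5351,  0.2293]), 'ee_rot': array([-3.1394, -0.0003,  0.2298]), 'wrist_force': array([-0.5599, -0.0593,  0.0778]), 'wrist_torque': array([-0.0023, -0.0085,  0.0146]), 'finger_force': 0.0, 'width': 0.0942470658020956}
top [ 0.4307 -0.1692  1.4767] [ 0.1051  0.0067 -0.9944]
rotor 0.78 [309. 206. 343. 239.] [ 0.5085 -0.1869  0.0825]
centrifuge 0.91 [104. 179. 258. 302.] [0.4623 0.2334 0.0572]
lid 0.82 [103. 234. 190. 297.] [0.3943 0.2977 0.1575]
bottle_mid 0.96 [412. 182. 447. 210.] [ 0.5784 -0.4738  0.1209]
tool_cup_mid 0.78 [210. 109. 243. 150.] [0.7777 0.0972 0.1015]
tool_cup_mid 0.19 [364. 197. 391. 225.] [ 0.5408 -0.3365  0.0503]
strip_rotor_mid 0.94 [363. 196. 391. 225.] [ 0.543  -0.3356  0.0588]
strip_rotor_mid 0.63 [104. 236. 184. 298.] [0.3921 0.2978 0.1719]
drive_seat 0.82 [185. 224. 206. 249.] [0.4725 0.1854 0.0868]
tube_rack_mid 0.62 [266. 136. 305. 161.] [ 0.735  -0.0671  0.0312]
tube_rack_mid 0.54 [103. 237. 186. 298.] [0.3932 0.2552 0.2907]
scene [ 1.0242 -0.6311  0.7295] [-0.5034  0.521  -0.6893]
rotor 0.78 [280. 196. 323. 234.] [ 0.5227 -0.194   0.0374]
lid 0.79 [348.  53. 413. 107.] [0.3947 0.3033 0.1933]
lid 0.28 [372. 124. 385. 136.] [0.4805 0.1909 0.0962]
bottle_mid 0.6 [348.  46. 409. 109.] [0.3876 0.3014 0.1986]
tool_cup_mid 0.93 [430. 141. 474. 220.] [0.7879 0.0729 0.1386]
strip_rotor_mid 0.73 [248. 240. 285. 274.] [ 0.5506 -0.3407  0.0255]
strip_rotor_mid 0.23 [350.  49. 407. 108.] [0.3891 0.2997 0.1963]
drive_seat 0.4 [370. 126. 384. 135.] [0.479  0.1882 0.0932]
tube_rack_mid 0.71 [376. 215. 425. 259.] [ 0.7536 -0.0764  0.0315]
```

```bash
python3 - <<'E'
import cv2
a=cv2.imread('pics/top1.png');cv2.imwrite('pics/c1.png',cv2.resize(a[100:320,90:460],(800,476),interpolation=cv2.INTER_CUBIC))
E
```

```text
(no output)
```

View pics/c1.png

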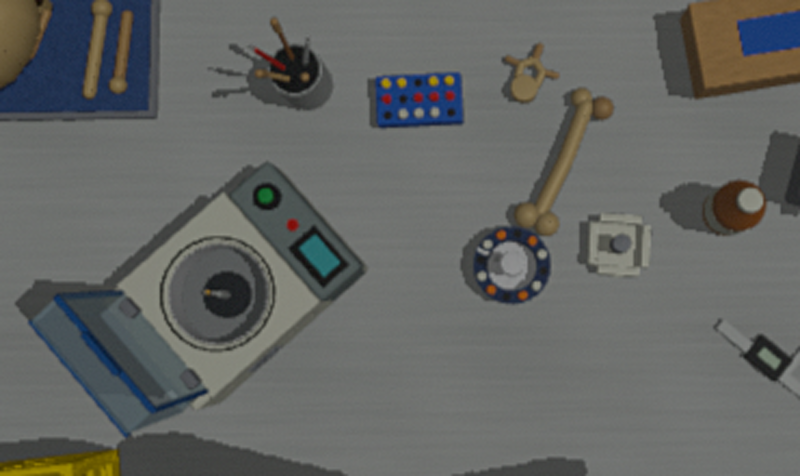

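The top view shows the rotor at about (510,262) in the crop, with the long bone touching close by. The centrifuge is at lower left with its console facing upper right. The bowl is at (218,293), the lid stands open and the green key is at (266,195). I'll go over the rotor first.

```bash
python3 -m handwheel '[[[0,0,0],[0.6,0.5,0.2],0],[[0,0,0],[0.64,0.58,0.2],0],[[0,0,0],[0.64,0.58,0.2],0],[[0,0,0],[0.64,0.58,0.2],0],[[0,0,0],[0.64,0.58,0],0]]' && python3 -m handwheel '[[[0,0,0],[0.64,0.58,0],0],[[0,0,0],[0.64,0.58,0],0],[[0,0,0],[0.64,0.58,0],0],[[0,0,0],[0.64,0.58,0],0],[[0,0,0],[0.64,0.58,0],0]]'; python3 -c "
from h import *
c=robot.calibration('wrist');print(np.round(c['hand_eye'],3),c['mtx'])"
```

```text
time: 1.5
tool_pos: [0.2846, -0.3939, 0.2725]
ee_rot: [3.138, -0.001, 0.229]
wrist_force: [0.4, 0.1, 0.0]
width: 0.0939
finger_force: 0.0
time: 2.0
tool_pos: [0.4444, -0.2482, 0.2707]
ee_rot: [3.141, -0.0, 0.23]
wrist_force: [0.5, -0.6, -0.2]
width: 0.0942
finger_force: 0.0
[[ 0.001 -0.966 -0.257  0.074]
 [ 1.     0.     0.002  0.   ]
 [-0.001 -0.257  0.966 -0.153]
 [ 0.     0.     0.     1.   ]] [[344.62431487   0.         315.02868061]
 [  0.         344.62431487 194.40704107]
 [  0.           0.           1.        ]]
```

```bash
python3 - <<'E'
from h import *
p,d,K,E=snap('wrist','w1.png');P=cloud(d,K,E);np.savez('w1.npz',p=p,P=P)
for q in ('rotor','rotor_pin_hole','rotor_mid'):
    for b in robot.boxes_of(q,'wrist')[:2]:print(q,b)
m=(P[...,2]>0.076)&(P[...,2]<0.09)&(np.hypot(P[...,0]-.51,P[...,1]+.187)<.05)
q=P[m];print(m.sum(),np.median(q,0));c,r=cv2.minEnclosingCircle(q[:,:2].astype(np.float32));print('knob',c,r)
m=(P[...,2]>0.03)&(P[...,2]<0.045)&(np.hypot(P[...,0]-.51,P[...,1]+.187)<.08)
q=P[m];c,r=cv2.minEnclosingCircle(q[:,:2].astype(np.float32));print('ring',c,r)
E
```

```text
rotor_pin_hole {'bbox': [224.9, 45.2, 322.0, 150.3], 'p': 0.91}
rotor_mid {'bbox': [228.7, 49.4, 327.1, 147.0], 'p': 0.58}
878 [ 0.51039506 -0.19052011  0.08092922]
knob (0.5102118849754333, -0.19019266963005066) 0.01601751148700714
ring (0.5227422714233398, -0.19500337541103363) 0.06590288877487183
```

View pics/w1.png

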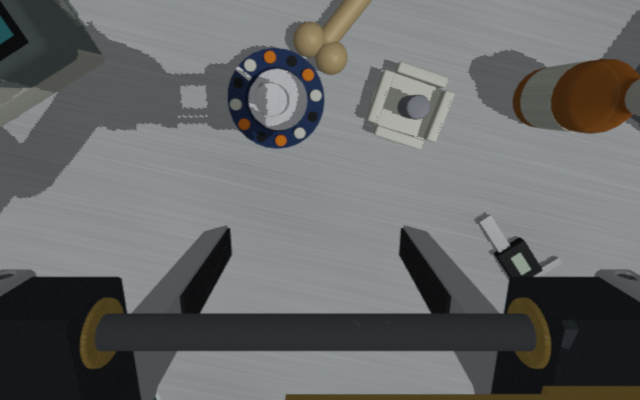

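```bash
python3 -m handwheel '[[[0,0,-0.08],[0.06,0.87,0],0],[[0,0,-0.08],[0.06,0.87,0],0],[[0,0,-0.08],[0.06,0.87,0],0],[[0,0,-0.08],[0.06,0.87,0],0],[[0,0,-0.08],[0.06,0.87,0],0]]' >/dev/null; python3 -m handwheel '[[[0,0,0],[0.06,0.87,0],0],[[0,0,0],[0.06,0.87,0],0],[[0,0,0],[0.06,0.87,0],0],[[0,0,0],[0.06,0.87,0],0],[[0,0,0],[0,0,0],0]]';python3 - <<'E'
from h import *
np.set_printoptions(precision=4,suppress=True)
p,d,K,E=snap('wrist','w2.png');P=cloud(d,K,E);np.savez('w2.npz',p=p,P=P,K=K,E=E)
for q in ('shaft_tip','drive_seat','pin_tip','start_top'):
    for b in robot.boxes_of(q,'wrist')[:1]:print(q,b)
    if q!='shaft_tip':continue
E
```

```text
time: 3.2
tool_pos: [0.47, 0.1446, 0.2703]
ee_rot: [-3.141, 0.001, -0.394]
wrist_force: [0.3, -0.7, 1.2]
width: 0.0937
finger_force: 0.0
shaft_tip {'bbox': [245.3, 158.7, 301.2, 217.3], 'p': 0.78}
drive_seat {'bbox': [246.6, 162.0, 305.6, 220.1], 'p': 0.79}
pin_tip {'bbox': [245.5, 159.1, 304.0, 219.8], 'p': 0.97}
start_top {'bbox': [258.5, 26.6, 284.1, 51.6], 'p': 0.64}
```

View pics/w2.png

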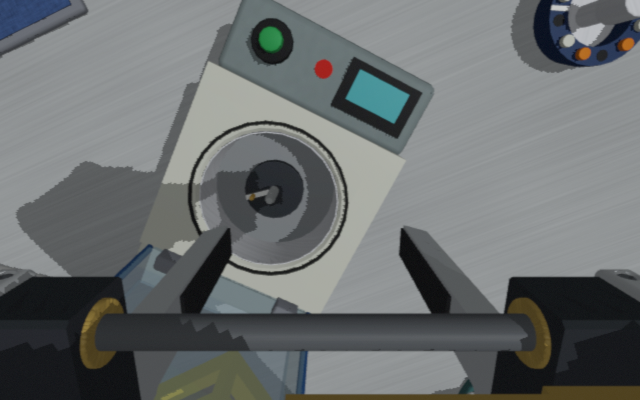

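The drive is seen in the bowl at (274,190), with the shaft tip near (272,193) and the brass pin near (250,197) on the white line. The green key is at (270,40).

```bash
python3 - <<'E'
from h import *
np.set_printoptions(precision=4,suppress=True)
f=np.load('w2.npz');p,P,K,E=f['p'],f['P'],f['K'],f['E']
v,u=np.mgrid[:400,:640]
box=(u>235)&(u<315)&(v>150)&(v<230)
for lo,hi,n in((.105,.120,'shaft'),(.079,.0955,'pin'),(.070,.078,'flange')):
    m=box&(P[...,2]>lo)&(P[...,2]<hi);q=P[m];print(n,m.sum(),np.median(q,0),q.max(0),q.min(0),'px',u[m].mean(),v[m].mean())
    if n=='flange':
        c,r=cv2.minEnclosingCircle(q[:,:2].astype(np.float32));print(c,r)
# housing top inner bowl edge: fit circle of ring z 0.113..0.121 inside radius
c=np.array([.475,.187])
m=(u>180)&(u<360)&(v>110)&(v<285)&(abs(P[...,2]-.118)<.005);q=P[m];rr=np.hypot(*(q[:,:2]-c).T)
# inner edge: min radius per angle
for it in range(4):
    a=np.arctan2(q[:,1]-c[1],q[:,0]-c[0]);rr=np.hypot(*(q[:,:2]-c).T);pts=[]
    for b in np.linspace(-np.pi,np.pi,73)[:-1]:
        s=(abs(a-b-.04)<.045)&(rr>.04)
        if s.sum()>3: pts.append(q[s][rr[s].argmin(),:2])
    pts=np.array(pts);A=np.c_[2*pts,np.ones(len(pts))];x=np.linalg.lstsq(A,(pts**2).sum(1),rcond=None)[0];c=x[:2];R0=np.sqrt(x[2]+c@c)
print('bowl',c,R0,len(pts))
m=(p[...,1]>1.4*p[...,0])&(p[...,1]>1.3*p[...,2])&(u>245)&(u<295)&(v>15)&(v<65);print('key',m.sum(),np.median(P[m],0),P[m].mean(0))
cv2.imwrite('pics/c2.png',cv2.resize(p[145:235,225:325,::-1],(800,720)[:1]+(600,) if 0 else (660,594),interpolation=cv2.INTER_CUBIC))
E
```

```text
shaft 82 [0.4742 0.1875 0.1113] [0.478  0.1914 0.1145] [0.4685 0.1841 0.1052] px 270.2317073170732 198.47560975609755
pin 65 [0.4763 0.1873 0.0851] [0.4788 0.213  0.0953] [0.4702 0.1837 0.0794] px 266.5692307692308 192.83076923076922
flange 2440 [0.4755 0.1866 0.073 ] [0.5038 0.2194 0.0777] [0.4425 0.158  0.0701] px 274.69590163934424 188.6438524590164
(0.47313541173934937, 0.18861407041549683) 0.031162012368440628
bowl [0.4733 0.1892] 0.06333521160336031 68
key 570 [0.5987 0.1295 0.1197] [0.5989 0.1295 0.1186]
```

View pics/c2.png

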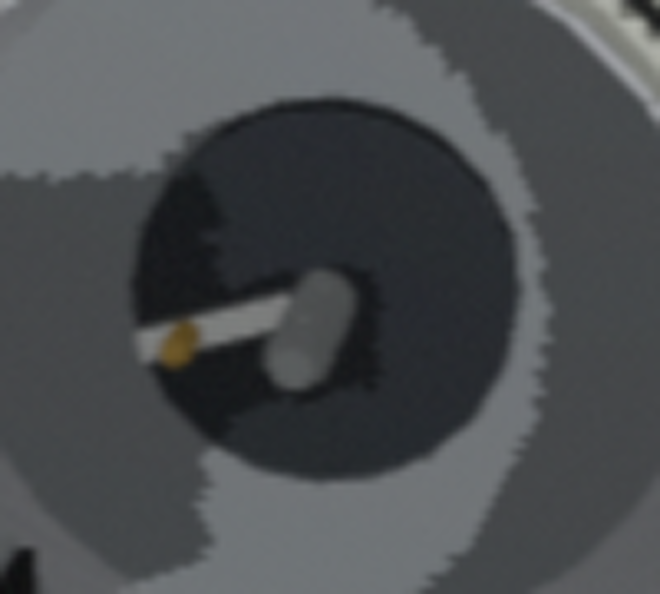

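```bash
cat >> h.py <<'E'
def ray(px,z,K,E):
    r=E[:3,:3]@np.array([(px[0]-K[0,2])/K[0,0],(px[1]-K[1,2])/K[1,1],1.]);return E[:3,3]+r*(z-E[2,3])/r[2]
E
python3 - <<'E'
from h import *
np.set_printoptions(precision=4,suppress=True)
f=np.load('w2.npz');p,P,K,E=f['p'],f['P'],f['K'],f['E']
g=lambda x,y:(225+(x+.5)/6.6-.5,145+(y+.5)/6.6-.5)
tip=ray(g(291,367),.114,K,E);a=ray(g(140,343),.074,K,E);b=ray(g(278,309),.074,K,E);fc=ray(g(325,290),.074,K,E);pin=ray(g(178,346),.082,K,E)
print(tip,fc,pin,a,b,np.degrees(np.arctan2(*(a-b)[1::-1])))
for c in(tip,fc,[.4735,.1883,0]): 
  for s in (pin,a):w=s-c;print(np.hypot(*w[:2]),np.degrees(np.arctan2(w[1],w[0])))
m=(P[...,2]>.125)&(P[...,0]<.47)&(P[...,1]>.2);q=P[m];print('lid',m.sum(),q.min(0),q.max(0))
# key based centrifuge frame
k=np.array([.5987,.1295])-[.4735,.1883];print(np.hypot(*k),'exp .1393; cf x axis deg',np.degrees(np.arctan2(k[1],k[0])-np.arctan2(-.055,-.128)))
f=np.load('pics/../w1.npz')
E
```

```text
[0.4739 0.1888 0.114 ] [0.475  0.1881 0.074 ] [0.4771 0.2113 0.082 ] [0.4784 0.2189 0.074 ] [0.4751 0.1963 0.074 ] 81.61192556802263
0.022687204906786874 82.03130956091938
0.03043286503185073 81.55148037466867
0.02326158701618189 84.97298106859684
0.030989754581117423 83.7674871214803
0.023254651584396657 81.17914650806115
0.031002492897464647 80.92105740680225
lid 7998 [0.3233 0.2012 0.125 ] [0.47   0.3416 0.2205]
0.13832020821268312 exp .1393; cf x axis deg 131.59037819859645
```

```bash
python3 -m handwheel '[[[0,0,-0.05],[0.1,-0.84,0],0],[[0,0,-0.05],[0.1,-0.84,0],0],[[0,0,-0.05],[0.1,-0.84,0],0],[[0,0,-0.05],[0.1,-0.84,0],0],[[0,0,-0.05],[0.1,-0.84,0],0]]' >/dev/null; python3 -m handwheel '[[[0,0,-0.04],[0.1,-0.84,-0.2],0],[[0,0,0],[0.1,-0.84,-0.3],0],[[0,0,0],[0.1,-0.82,-0.3],0],[[0,0,0],[0,0,0],0]]';python3 - <<'E'
from h import *
np.set_printoptions(precision=4,suppress=True)
p,d,K,E=snap('wrist','w3.png');P=cloud(d,K,E);np.savez('w3.npz',p=p,P=P,K=K,E=E)
m=(P[...,2]>0.077)&(P[...,2]<0.087)&(np.hypot(P[...,0]-.51,P[...,1]+.187)<.05)
q=P[m];c,r=cv2.minEnclosingCircle(q[:,:2].astype(np.float32));print('knob',c,r,np.median(q,0))
x,y=proj([.5103,-.1904,.04],K,E).astype(int);print(x,y)
a=p[max(0,y-75):y+75,x-90:x+90,::-1];print(max(0,y-75),x-90,a.shape);cv2.imwrite('pics/c3.png',cv2.resize(a,None,fx=4,fy=4,interpolation=cv2.INTER_CUBIC))
# lid from top
p,d,K,E=snap('top');P=cloud(d,K,E)
t=np.radians(131.6);e=P[...,:2]-[.474,.1886];X=e@[np.cos(t),np.sin(t)];Y=e@[-np.sin(t),np.cos(t)]
m=(abs(Y)<.09)&(X>.02)&(X<.3)&(P[...,2]>.122);print('lid X by z')
for z in np.arange(.12,.32,.02):
    s=m&(abs(P[...,2]-z)<.01)
    if s.any():print(round(z,2),s.sum(),np.percentile(X[s],[0,5,50,95]))
E
```

```text
time: 4.35
tool_pos: [0.508, -0.1988, 0.2271]
ee_rot: [3.138, 0.004, -0.863]
wrist_force: [0.6, 1.1, -0.0]
width: 0.094
finger_force: 0.0
knob (0.5099512338638306, -0.19024834036827087) 0.01590552367269993 [ 0.5102 -0.1908  0.0809]
306 183
108 216 (150, 180, 3)
lid X by z
0.12 485 [0.0215 0.0431 0.0997 0.132 ]
0.14 352 [0.0866 0.0894 0.1317 0.2812]
0.16 368 [0.0909 0.0994 0.1358 0.2931]
0.18 92 [0.0916 0.0932 0.1223 0.1359]
0.2 53 [0.0936 0.0952 0.1086 0.1358]
0.22 53 [0.0955 0.0966 0.1094 0.1322]
0.24 52 [0.0979 0.0982 0.1056 0.1378]
0.26 42 [0.0987 0.1    0.1055 0.139 ]
0.28 777 [0.1004 0.1038 0.134  0.1493]
0.3 658 [0.1015 0.1033 0.114  0.1416]
```

View pics/c3.png

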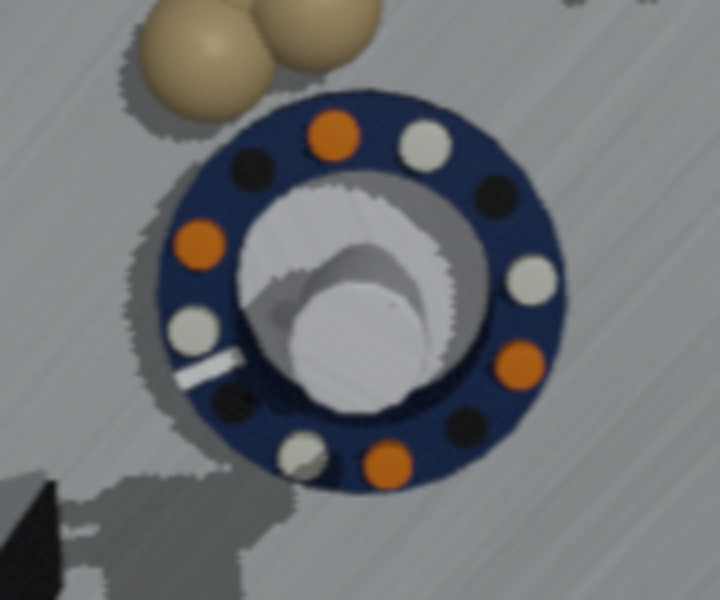

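The ring centre is at crop (362,291) and the white line runs from (241,356) to (177,380). The bone heads lie just clear of the rim.

```bash
python3 - <<'E'
from h import *
np.set_printoptions(precision=4,suppress=True)
f=np.load('w3.npz');p,P,K,E=f['p'],f['P'],f['K'],f['E']
g=lambda x,y:(216+(x+.5)/4-.5,108+(y+.5)/4-.5)
c=ray(g(362,291),.036,K,E);i=ray(g(241,356),.036,K,E);o=ray(g(177,380),.036,K,E);kc=ray(g(358,347),.082,K,E)
print(c,kc,i,o)
for a,b in((c,i),(c,o),(i,o),(kc,i),(kc,o)):w=b-a;print(np.hypot(*w[:2]),np.degrees(np.arctan2(w[1],w[0])))
E
```

```text
[ 0.5121 -0.1923  0.036 ] [ 0.5105 -0.1904  0.082 ] [ 0.5248 -0.1587  0.036 ] [ 0.5333 -0.1429  0.036 ]
0.03583511485331141 69.2788126976626
0.053746197508688885 66.70177749665848
0.018019503917409165 61.57174277527639
0.03475222475194952 65.72060935712412
0.05274062253511996 64.30419054100248
```

```bash
python3 -m handwheel '[[[0,0,0.05],[0.04,0.17,0],0],[[0,0,0.05],[0,0,-0.6],0],[[0,0,0],[0,0,-0.8],0],[[0,0,0],[0,0,-0.6],0],[[0,0,0],[0,0,0],0]]'
```

```text
time: 4.95
tool_pos: [0.5094, -0.1823, 0.1265]
ee_rot: [3.14, 0.009, -0.696]
wrist_force: [-0.5, -0.8, -0.2]
width: 0.094
finger_force: 0.0
```

```bash
python3 -m handwheel '[[[0,0,0],[0.02,-0.16,-0.3],0],[[0,0,0],[0,0,-0.3],0],[[0,0,0],[0,0,-0.3],0],[[0,0,0],[0,0,0],0],[[0,0,0],[0,0,0],0]]'
```

```text
time: 5.45
tool_pos: [0.5132, -0.1925, 0.0853]
ee_rot: [3.141, 0.001, -0.697]
wrist_force: [0.4, -0.2, -0.1]
width: 0.0938
finger_force: 0.0
```

```bash
python3 -m handwheel '[[[0,0,0],[0,0,-0.1],0],[[0,0,0],[0,0,-0.1],0],[[0,0,0],[0,0,0],0]]'; python3 -m handwheel '[[[0,0,0],[0,0,0],0]]';python3 -c "
from h import *
q=[]
for i in range(3):robot.snapshot('wrist');q.append(robot.get_obs()['tool_pos'])
print(np.round(q,4))"
```

```text
time: 5.75
tool_pos: [0.5129, -0.1924, 0.0749]
ee_rot: [3.141, 0.001, -0.697]
wrist_force: [-0.5, 0.3, 0.4]
width: 0.0943
finger_force: 0.0
time: 5.85
tool_pos: [0.5132, -0.1925, 0.0754]
ee_rot: [3.141, 0.0, -0.697]
wrist_force: [-0.1, -0.7, -0.8]
width: 0.0941
finger_force: 0.0
[[ 0.5134 -0.1926  0.0756]
 [ 0.5134 -0.1926  0.0757]
 [ 0.5134 -0.1926  0.0758]]
```

```bash
python3 -m handwheel '[[[0,0,0],[-0.06,0.04,-0.05],0],[[0,0,0],[0,0,0],0],[[0,0,0],[0,0,0],0.3],[[0,0,0],[0,0,0],0.5],[[0,0,0],[0,0,0],1]]';python3 -m handwheel '[[[0,0,0],[0,0,0],1],[[0,0,0],[0,0,0],1],[[0,0,0],[0,0,0],1],[[0,0,0],[0,0,0],1],[[0,0,0],[0,0,0],1]]'
```

```text
time: 6.5
tool_pos: [0.5104, -0.1906, 0.0731]
ee_rot: [-3.142, -0.0, -0.697]
wrist_force: [-0.4, 0.1, -0.9]
width: 0.0733
finger_force: 0.0
time: 7.0
tool_pos: [0.5105, -0.1904, 0.0731]
ee_rot: [-3.141, -0.0, -0.697]
wrist_force: [1.5, 2.2, 0.6]
width: 0.0332
finger_force: 0.8
```

Lift a little and check.

```bash
python3 -m handwheel '[[[0,0,0],[0,0,0],1],[[0,0,0],[0,0,0],1],[[0,0,0],[0,0,0],1],[[0,0,0],[0,0,0.1],1],[[0,0,0],[0,0,0.2],1]]';python3 -m handwheel '[[[0,0,0],[0,0,0.5],1],[[0,0,0],[0,0,0.8],1],[[0,0,0],[0,0,0.8],1],[[0,0,0],[0,0,0.6],1],[[0,0,0],[0,0,0],1]]';python3 - <<'E'
from h import *
p,d,K,E=snap('wrist','w4.png')
p2,d2,K2,E2=snap('wrist','w4.png');np.savez('w4.npz',p=p2,P=cloud(d2,K2,E2),K=K2,E=E2,M=T());print(robot.get_obs())
E
```

```text
time: 7.5
tool_pos: [0.5085, -0.1901, 0.0863]
ee_rot: [3.14, 0.005, -0.697]
wrist_force: [1.2, 0.6, -4.6]
width: 0.0317
finger_force: 30.0
time: 8.0
tool_pos: [0.5124, -0.1919, 0.2293]
ee_rot: [-3.139, -0.011, -0.697]
wrist_force: [1.1, -0.3, -4.0]
width: 0.0313
finger_force: 30.0
{'time': 8.1, 'joint_positions': array([-4.61620439e-01,  7.66827205e-02,  1.39749579e+00, -3.76516954e-04,
        1.66759604e+00,  1.80632095e+00]), 'qvel': array([ 0.00047665,  0.02814432,  0.06108948,  0.00221233,  0.00300435,
       -0.00051413]), 'joint_torque': array([ 1.99986238e-02, -3.81292641e+01, -3.45998812e+01, -5.60635774e-03,
       -1.51503654e-01, -3.56258647e-05]), 'tool_pos': array([ 0.50999617, -0.1906266 ,  0.2226297 ]), 'ee_rot': array([ 3.14118579e+00,  8.94169671e-05, -6.97181431e-01]), 'wrist_force': array([ 0.14287094, -0.44357387, -5.40245813]), 'wrist_torque': array([ 0.11392916,  0.07611603, -0.01497955]), 'finger_force': 29.997770190238953, 'width': 0.03164112046296401}
```

View pics/w4.png

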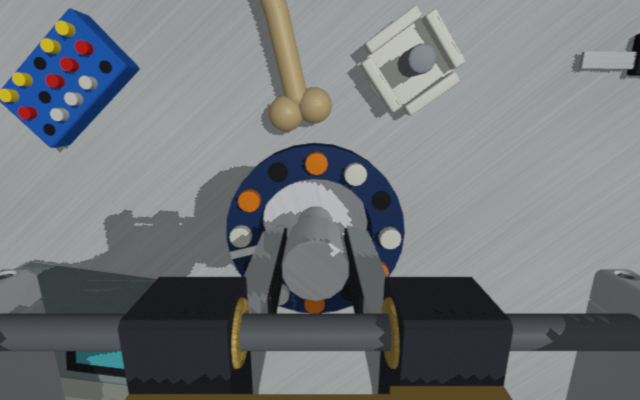

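The rotor is held level by its knob, and its white line shows at (231–257, 251), left of the left finger.

```bash
python3 - <<'E'
from h import *
np.set_printoptions(precision=4,suppress=True)
f=np.load('w4.npz');p,P,K,E,M=[f[k] for k in('p','P','K','E','M')]
v,u=np.mgrid[:400,:640]
b=p.astype(int)
z=M[2,3]-.037
m=(u>224)&(u<262)&(v>242)&(v<262)&(b.min(-1)>110)&(b.max(-1)-b.min(-1)<30)
n,l,s,c=cv2.connectedComponentsWithStats(m.astype(np.uint8));print(s,c)
# ring outline: blue pixels outer edge -> circle fit on plane z
bl=(b[...,2]>b[...,0]+25)&(b[...,2]>b[...,1]+20)&(u>215)&(u<415)&(v>135)&(v<290)
cs,_=cv2.findContours(cv2.morphologyEx(bl.astype(np.uint8),cv2.MORPH_CLOSE,np.ones((9,9))),0,2);cc=max(cs,key=len)[:,0]
h=cv2.convexHull(cc)[:,0];pts=np.array([ray(x,z,K,E)[:2] for x in cc if x[1]<245 and np.hypot(x[0]-316,(x[1]-228))>75])
A=np.c_[2*pts,np.ones(len(pts))];x=np.linalg.lstsq(A,(pts**2).sum(1),rcond=None)[0];print('ring',x[:2],np.sqrt(x[2]+x[:2]@x[:2]),len(pts),'tcp',M[:3,3])
for i in range(1,n):
    if s[i,4]<15: continue
    q=np.argwhere(l==i)[:,::-1]; W=np.array([ray(a,z,K,E)[:2] for a in q])
    for cen in (x[:2],M[:2,3]):
        w=W.mean(0)-cen;print(i,len(q),np.hypot(*w),np.degrees(np.arctan2(w[1],w[0])))
    print('dir',np.degrees(np.arctan2(*np.linalg.svd(W-W.mean(0))[2][0][::-1])))
m=(P[...,2]>M[2,3]+.003)&(P[...,2]<M[2,3]+.014)&(u>270)&(u<362)&(v>230)&(v<310);q=P[m];print('knob',cv2.minEnclosingCircle(q[:,:2].astype(np.float32)),np.median(q,0))
cv2.imwrite('pics/c4.png',cv2.resize(p[225:285,215:275,::-1],None,fx=8,fy=8,interpolation=cv2.INTER_CUBIC))
E
```

```text
[[     0      0    640    400 255798]
 [   234    243     13      3     28]
 [   230    246     27     13    174]] [[319.5609 199.4593]
 [239.7857 243.7857]
 [242.8621 252.1494]]
ring [ 0.511  -0.1924] 0.05177210390869293 137 tcp [ 0.51   -0.1906  0.2226]
1 28 0.0461330911187228 59.606086200812015
1 28 0.045089167685856996 57.394695842262
dir -131.06500847328627
2 174 0.04584020591565081 66.66533676577501
2 174 0.04458556413891342 64.61620522248833
dir 66.26167663184872
knob ((0.5144984722137451, -0.19583895802497864), 0.021956482902169228) [ 0.5116 -0.1931  0.2333]
```

View pics/c4.png

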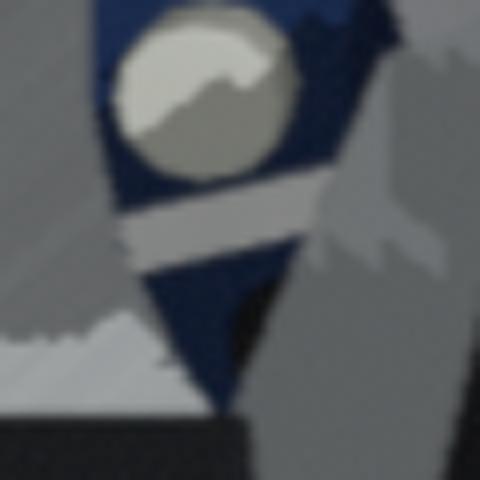

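```bash
python3 -m handwheel '[[[0,0,0.02],[-0.04,0.4,0],1],[[0,0,0.02],[-0.08,0.8,0],1],[[0,0,0.02],[-0.08,0.8,0],1],[[0,0,0.02],[-0.08,0.8,0],1],[[0,0,0.02],[-0.08,0.8,0],1]]' >/dev/null; python3 -m handwheel '[[[0,0,0.02],[-0.08,0.8,0],1],[[0,0,0.02],[-0.08,0.8,0],1],[[0,0,0.02],[-0.08,0.8,0],1],[[0,0,0.01],[-0.08,0.8,0],1],[[0,0,0.01],[-0.04,0.59,0],1]]'; python3 -m handwheel '[[[0,0,0],[0,0,0],1],[[0,0,0],[0,0,0],1],[[0,0,0],[0,0,0],1],[[0,0,0],[0,0,0],1]]';python3 - <<'E'
from h import *
p,d,K,E=snap('scene','s5.png')
cv2.imwrite('pics/c5.png',cv2.resize(p[40:200,290:470,::-1],None,fx=4,fy=3.7,interpolation=cv2.INTER_CUBIC))
E
```

```text
time: 9.1
tool_pos: [0.472, 0.1808, 0.2191]
ee_rot: [3.138, 0.006, -0.412]
wrist_force: [-1.2, -0.1, -4.9]
width: 0.0314
finger_force: 30.0
time: 9.5
tool_pos: [0.4741, 0.1778, 0.222]
ee_rot: [3.14, 0.001, -0.416]
wrist_force: [0.3, -0.1, -4.8]
width: 0.0316
finger_force: 30.0
```

View pics/c5.png

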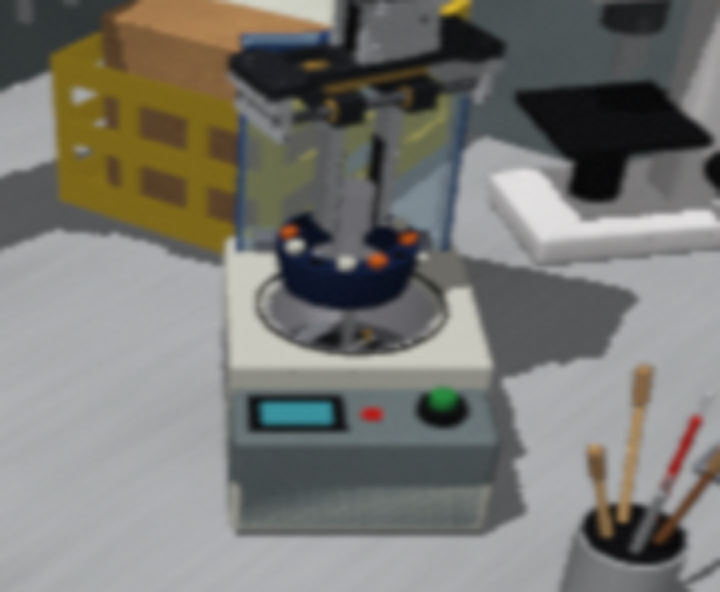

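The rotor hangs over the bowl, clear of the lid, and needs 11 mm more in y.

```bash
python3 -m handwheel '[[[0,0,0],[0,0.22,0],1],[[0,0,0],[0,0,-0.2],1],[[0,0,0],[0,0,-0.2],1],[[0,0,0],[0,0,-0.14],1],[[0,0,0],[0,0,0],1]]' ; python3 -m handwheel '[[[0,0,0],[0,0,0],1],[[0,0,0],[0,0,0],1]]'
```

```text
time: 10.05
tool_pos: [0.4732, 0.1895, 0.1937]
ee_rot: [3.139, 0.003, -0.414]
wrist_force: [0.6, 0.5, -4.1]
width: 0.0314
finger_force: 30.0
time: 10.25
tool_pos: [0.4745, 0.19, 0.1964]
ee_rot: [-3.141, -0.001, -0.414]
wrist_force: [0.1, 0.3, -4.2]
width: 0.0314
finger_force: 30.0
```

```bash
python3 -m handwheel '[[[0,0,0],[-0.015,-0.02,-0.1],1],[[0,0,0],[0,0,-0.1],1],[[0,0,0],[0,0,-0.08],1],[[0,0,0],[0,0,-0.08],1],[[0,0,0],[0,0,0],1]]' ; python3 -m handwheel '[[[0,0,0],[0,0,0],1],[[0,0,0],[0,0,0],1]]'
```

```text
time: 10.75
tool_pos: [0.4737, 0.1892, 0.1773]
ee_rot: [-3.141, -0.0, -0.414]
wrist_force: [1.8, 0.6, -5.9]
width: 0.0314
finger_force: 30.0
time: 10.95
tool_pos: [0.4737, 0.1891, 0.1781]
ee_rot: [-3.141, -0.0, -0.414]
wrist_force: [1.4, 1.7, -4.7]
width: 0.0319
finger_force: 30.0
```

```bash
python3 -m handwheel '[[[0,0,0],[0,0,-0.08],1],[[0,0,0],[0,0,-0.08],1],[[0,0,0],[0,0,-0.08],1],[[0,0,0],[0,0,0],1],[[0,0,0],[0,0,0],1]]'; python3 -c "
from h import *
for i in range(3):robot.snapshot('wrist');o=robot.get_obs();print(o['wrist_force'],o['wrist_torque'],o['tool_pos'])"
```

```text
time: 11.45
tool_pos: [0.4737, 0.1892, 0.1656]
ee_rot: [-3.141, -0.0, -0.414]
wrist_force: [2.8, 1.6, -6.8]
width: 0.0315
finger_force: 30.0
[ 3.48478949  3.19736388 -5.64335624] [ 0.63892908 -0.69218746 -0.07463607] [0.47370306 0.18918423 0.16563056]
[ 3.21955035  2.86999977 -6.12320138] [ 0.73666835 -0.71100734 -0.02350926] [0.47373491 0.18917484 0.16572766]
[ 3.02307312  2.5664083  -6.37729082] [ 0.65788159 -0.69336175  0.02490448] [0.47371068 0.18917322 0.16577453]
```

```bash
python3 -m handwheel '[[[0,0,0],[0.012,0.012,-0.04],1],[[0,0,0],[0,0,-0.04],1],[[0,0,0],[0,0,0],1],[[0,0,0],[0,0,0],1]]'; python3 -c "
from h import *
for i in range(3):robot.snapshot('wrist');o=robot.get_obs();print(o['wrist_force'],o['wrist_torque'],o['tool_pos'])"
```

```text
time: 12.0
tool_pos: [0.4739, 0.1893, 0.1618]
ee_rot: [3.141, 0.0, -0.414]
wrist_force: [2.3, 0.5, -5.1]
width: 0.0314
finger_force: 30.0
[ 1.17441479  1.33803872 -5.26388373] [ 0.22641261 -0.37137554  0.00892336] [0.47393097 0.18932694 0.16178107]
[ 1.53516188  1.12452119 -5.52764506] [ 2.09446984e-01 -3.71442130e-01 -2.25411298e-04] [0.47391087 0.18930049 0.16177162]
[ 1.03630755  0.53525857 -5.24697702] [ 0.24782762 -0.31301824  0.06114076] [0.47393784 0.18932706 0.16180641]
```

```bash
python3 -m handwheel '[[[0,0,0],[0.008,0.005,-0.04],1],[[0,0,0],[0,0,-0.04],1],[[0,0,0],[0,0,-0.04],1],[[0,0,0],[0,0,0],1],[[0,0,0],[0,0,0],1]]'; python3 -c "
from h import *
for i in range(3):robot.snapshot('wrist');o=robot.get_obs();print(o['wrist_force'],o['wrist_torque'],o['tool_pos'])"
```

```text
time: 12.65
tool_pos: [0.4743, 0.1897, 0.1558]
ee_rot: [3.141, 0.0, -0.414]
wrist_force: [0.1, -0.9, -4.8]
width: 0.0313
finger_force: 30.0
[ 0.10272978  1.28786859 -3.40684738] [ 0.05557001 -0.01485274 -0.04105596] [0.4744186  0.18975163 0.15595778]
[-2.17709678e-01  2.41761939e-03 -3.90625928e+00] [ 0.03817811  0.00582684 -0.03762453] [0.47449456 0.1897763  0.15605683]
[-0.15514697 -0.50617649 -4.35804574] [0.06507043 0.00958751 0.01846427] [0.4745159  0.18978924 0.15608201]
```

```bash
python3 -m handwheel '[[[0,0,0],[0,0,-0.05],1],[[0,0,0],[0,0,-0.05],1],[[0,0,0],[0,0,-0.05],1],[[0,0,0],[0,0,-0.02],1],[[0,0,0],[0,0,0],1]]'; python3 -c "
from h import *
for i in range(4):robot.snapshot('wrist');o=robot.get_obs();print(o['wrist_force'],o['wrist_torque'],o['tool_pos'])"
```

```text
time: 13.3
tool_pos: [0.4744, 0.1898, 0.1473]
ee_rot: [3.141, 0.0, -0.414]
wrist_force: [0.4, 0.3, -4.3]
width: 0.0315
finger_force: 30.0
[ 0.38633864  0.19820299 -5.14834555] [ 0.03775629 -0.02363718  0.02206493] [0.4745157  0.1897803  0.14739126]
[ 0.02154286 -1.10300752 -4.10176811] [ 0.10410073 -0.00370304  0.02569754] [0.47456866 0.18979382 0.14749389]
[ 0.13435256  0.44424891 -4.48937154] [ 0.02199359 -0.01685284  0.02619991] [0.47457864 0.18978234 0.14752844]
[-0.94797138 -0.27094703 -4.53745558] [ 0.03964751  0.03456469 -0.00097761] [0.47458626 0.18980632 0.14754955]
```

Not quite touching yet; go down until it bears.

```bash
python3 -m handwheel '[[[0,0,0],[0,0,-0.02],1],[[0,0,0],[0,0,-0.02],1],[[0,0,0],[0,0,0],1],[[0,0,0],[0,0,0],1]]'; python3 -c "
from h import *
for i in range(3):robot.snapshot('wrist');o=robot.get_obs();print(o['wrist_force'],o['wrist_torque'],o['tool_pos'])"
```

```text
time: 13.9
tool_pos: [0.4748, 0.1899, 0.1469]
ee_rot: [-3.141, -0.001, -0.414]
wrist_force: [-2.2, -0.5, 5.2]
width: 0.0316
finger_force: 30.0
[-2.23623568 -0.18359089  6.30699419] [-0.26606476  0.64880813 -0.05834776] [0.47482999 0.18985028 0.14694296]
[-1.87492939 -0.10994863  6.08421584] [-0.21158406  0.63828658 -0.01349697] [0.47483911 0.18985677 0.14694304]
[-3.28728539 -1.14650439  6.11687686] [-0.20917734  0.66157027  0.01475573] [0.47483337 0.18982466 0.14693231]
```

Seated at the expected height, bearing about 10 N. Release and rise.

```bash
python3 -m handwheel '[[[0,0,0],[0,0,0.01],0.7],[[0,0,0],[0,0,0],0.4],[[0,0,0],[0,0,0],0.4],[[0,0,0],[0,0,0],0.4],[[0,0,0],[0,0,0],0.4]]';  python3 -m handwheel '[[[0,0,0],[0,0,0.3],0.4],[[0,0,0],[0,0,0.5],0.4],[[0,0,0.09],[0,0,0.9],0.4],[[0,0,0.09],[0,0,0.9],0.4],[[0,0,0.09],[0,0,0.9],0.4]]'; python3 -m handwheel '[[[0,0,0.09],[0,0,0.8],1],[[0,0,0.09],[0,0,0],1],[[0,0,0.09],[0,0,0],1],[[0,0,0.09],[0,0,0],1],[[0,0,0.05],[0,0,0],1]]'; python3 - <<'E'
from h import *
np.set_printoptions(precision=4,suppress=True)
p,d,K,E=snap('scene','s6.png');P=cloud(d,K,E)
p2,d2,K2,E2=snap('top');P2=cloud(d2,K2,E2)
cv2.imwrite('pics/c6.png',np.hstack([cv2.resize(p[20:180,300:440,::-1],(400,457),interpolation=2),cv2.resize(p2[170:310,95:235,::-1],(400,457),interpolation=2)]))
t=np.radians(131.6)
e=P[...,:2]-[.474,.1886];X=e@[np.cos(t),np.sin(t)];Y=e@[-np.sin(t),np.cos(t)]
m=(np.hypot(X,Y)<.02)&(P[...,2]>.13)&(P[...,2]<.17);print('knob',m.sum(),np.percentile(P[m][:,2],[50,95,100]),np.median(P[m],0))
for n,PP in(('scene',P),('top',P2)):
    e=PP[...,:2]-[.474,.1886];X=e@[np.cos(t),np.sin(t)];Y=e@[-np.sin(t),np.cos(t)]
    m=(abs(Y)<.095)&(X>.06)&(X<.17)&(PP[...,2]>.2)&(PP[...,2]<.33);print(n,m.sum(),np.percentile(PP[m][:,2],[50,95,99]),np.percentile(X[m],[1,50,99]))
    m=(abs(Y)<.14)&(X>.17)&(X<.3)&(PP[...,2]>.05);print('behind',m.sum(),PP[m][:,2].max() if m.any() else 0)
E
```

```text
time: 14.55
tool_pos: [0.4746, 0.1898, 0.1456]
ee_rot: [3.141, 0.0, -0.414]
wrist_force: [0.2, -0.8, 0.6]
width: 0.0562
finger_force: 0.0
time: 15.05
tool_pos: [0.4743, 0.1897, 0.3224]
ee_rot: [3.141, 0.0, 0.016]
wrist_force: [0.5, -0.6, 0.9]
width: 0.0563
finger_force: 0.0
time: 15.55
tool_pos: [0.4747, 0.1898, 0.3609]
ee_rot: [3.141, -0.0, 0.658]
wrist_force: [0.1, -0.3, -0.9]
width: 0.0201
finger_force: 0.0
knob 121 [0.15   0.157  0.1582] [0.4819 0.183  0.15  ]
scene 1657 [0.246  0.2942 0.3029] [0.0966 0.1396 0.1474]
behind 94 0.16454185701266166
top 239 [0.2876 0.2917 0.2928] [0.0968 0.1419 0.151 ]
behind 0 0
```

View pics/c6.png

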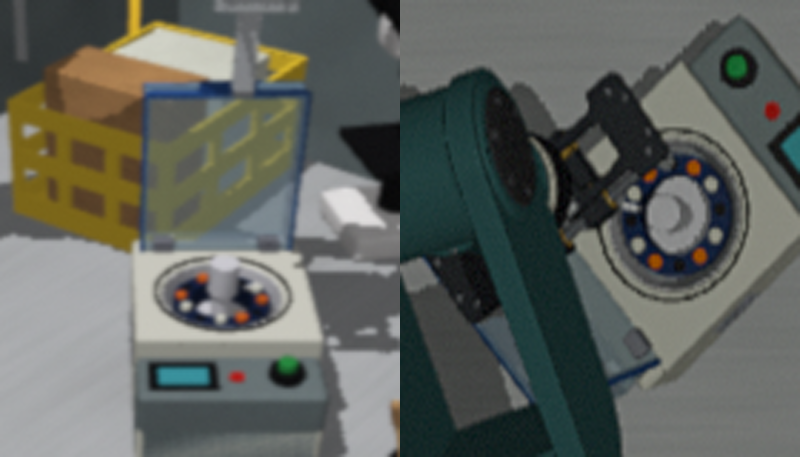

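The rotor sits level in the bowl with the knob top at 157 mm. The lid is upright with its top at about 0.295, and the gripper is above and clear. Next: go behind the lid.

```bash
python3 -m handwheel '[[[0,0,0],[-0.5,0.55,0],1],[[0,0,0],[-0.5,0.55,0],1],[[0,0,0],[-0.5,0.55,0],1],[[0,0,0],[-0.5,0.55,0],1],[[0,0,0],[-0.47,0.54,0],1]]';  python3 -m handwheel '[[[0,0,0],[0,0,0],1],[[0,0,0],[0,0,0],1],[[0,0,0],[0,0,0],1]]'
```

```text
time: 16.15
tool_pos: [0.3499, 0.3277, 0.361]
ee_rot: [3.142, -0.0, 0.652]
wrist_force: [0.5, 0.7, 0.1]
width: 0.0007
finger_force: 0.0
time: 16.45
tool_pos: [0.3516, 0.3263, 0.3609]
ee_rot: [3.141, 0.0, 0.652]
wrist_force: [-0.3, -0.6, 0.8]
width: 0.0004
finger_force: 0.0
```

```bash
python3 -m handwheel '[[[0,0,0],[0,0,-0.5],1],[[0,0,0],[0,0,-0.5],1],[[0,0,0],[0,0,-0.5],1],[[0,0,0],[0,0,0],1],[[0,0,0],[0,0,0],1]]';  python3 -m handwheel '[[[0,0,0],[0.22,-0.25,-0.03],1],[[0,0,0],[0.22,-0.25,-0.03],1],[[0,0,0],[0.19,-0.22,0.08],1],[[0,0,0],[0.19,-0.22,0.08],1],[[0,0,0],[0,0,0],1]]'
```

```text
time: 16.95
tool_pos: [0.3517, 0.326, 0.2861]
ee_rot: [3.141, 0.001, 0.652]
wrist_force: [-1.0, 0.3, 0.2]
width: 0.0005
finger_force: 0.0
time: 17.45
tool_pos: [0.3939, 0.2788, 0.2932]
ee_rot: [3.14, -0.004, 0.651]
wrist_force: [0.4, 0.3, 1.0]
width: 0.0007
finger_force: 0.0
```

```bash
python3 -m handwheel '[[[0,0,0],[0.2,-0.22,0.02],1],[[0,0,0],[0.2,-0.22,0.01],1],[[0,0,0],[0.19,-0.21,-0.04],1],[[0,0,0],[0.19,-0.21,-0.05],1],[[0,0,0],[0,0,0],1]]';  python3 - <<'E'
from h import *
p,d,K,E=snap('scene','s7.png')
cv2.imwrite('pics/c7.png',cv2.resize(p[10:190,290:450,::-1],(520,585),interpolation=2))
E
```

```text
time: 17.95
tool_pos: [0.4322, 0.2353, 0.2873]
ee_rot: [3.141, 0.001, 0.651]
wrist_force: [-0.3, -0.7, -0.3]
width: 0.0006
finger_force: 0.0
```

View pics/c7.png

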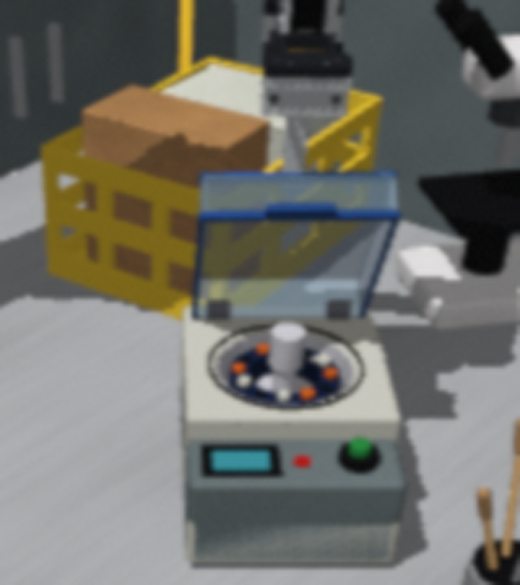

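The lid is swinging forward, now at about 1 rad, with the finger behind its roof. Continue along the arc.

```bash
python3 -m handwheel '[[[0,0,0],[0.19,-0.21,-0.1],1],[[0,0,0],[0.18,-0.21,-0.1],1],[[0,0,0],[0.17,-0.19,-0.16],1],[[0,0,0],[0.17,-0.19,-0.16],1],[[0,0,0],[0.14,-0.16,-0.2],1]]';  python3 -m handwheel '[[[0,0,0],[0.14,-0.16,-0.2],1],[[0,0,0],[0.12,-0.13,-0.24],1],[[0,0,0],[0.12,-0.13,-0.24],1],[[0,0,0],[0.08,-0.09,-0.2],1],[[0,0,0],[0,0,0],1]]'
```

```text
time: 18.5
tool_pos: [0.4746, 0.1877, 0.2513]
ee_rot: [3.141, -0.0, 0.653]
wrist_force: [0.8, 0.5, 1.8]
width: 0.0006
finger_force: 0.7
time: 19.0
tool_pos: [0.4958, 0.1625, 0.2052]
ee_rot: [-3.14, 0.004, 0.653]
wrist_force: [-0.8, 0.2, 0.9]
width: 0.0009
finger_force: 0.0
```

```bash
python3 -m handwheel '[[[0,0,0],[0.08,-0.09,-0.1],1],[[0,0,0],[0,0,-0.1],1],[[0,0,0],[0,0,-0.06],1],[[0,0,0],[0,0,-0.04],1],[[0,0,0],[0,0,0],1]]'; python3 -m handwheel '[[[0,0,0],[0,0,0],1],[[0,0,0],[0,0,0],1]]'
```

```text
time: 19.5
tool_pos: [0.5003, 0.159, 0.1928]
ee_rot: [-3.141, 0.0, 0.654]
wrist_force: [-0.5, -0.0, -0.4]
width: 0.0006
finger_force: 0.0
time: 19.7
tool_pos: [0.5004, 0.159, 0.1931]
ee_rot: [-3.141, -0.0, 0.654]
wrist_force: [-1.0, 1.0, 0.1]
width: 0.0004
finger_force: 0.0
```

```bash
python3 -m handwheel '[[[0,0,0],[0,0,-0.04],1],[[0,0,0],[0,0,-0.04],1],[[0,0,0],[0,0,0],1],[[0,0,0],[0,0,0],1]]'; python3 -m handwheel '[[[0,0,0],[0,0,-0.04],1],[[0,0,0],[0,0,0],1],[[0,0,0],[0,0,0],1]]'
```

```text
time: 20.1
tool_pos: [0.5008, 0.1588, 0.1897]
ee_rot: [3.141, -0.001, 0.654]
wrist_force: [-0.4, -0.5, 4.0]
width: 0.0002
finger_force: 2.0
time: 20.4
tool_pos: [0.5009, 0.1588, 0.1897]
ee_rot: [3.14, -0.002, 0.654]
wrist_force: [-2.9, -0.8, 10.3]
width: 0.0003
finger_force: 5.2
```

Closed: it bears at the roof's closed height. Now the start key.

```bash
python3 -m handwheel '[[[0,0,0],[0,0,0.4],1],[[0,0,0],[0.4,-0.12,0.2],1],[[0,0,0],[0.8,-0.24,0],1],[[0,0,0],[0.76,-0.23,0],1],[[0,0,0],[0,0,0],1]]'; python3 -m handwheel '[[[0,0,0],[0,0,0],1],[[0,0,0],[0,0,0],1],[[0,0,0],[0,0,0],1]]'; python3 - <<'E'
from h import *
p,d,K,E=snap('scene');P=cloud(d,K,E)
t=np.radians(131.6);e=P[...,:2]-[.474,.1886];X=e@[np.cos(t),np.sin(t)];Y=e@[-np.sin(t),np.cos(t)]
for lo in(-.07,-.03,.01,.05):
    m=(abs(Y)<.06)&(X>lo)&(X<lo+.03)&(P[...,2]>.13)&(P[...,2]<.2);print(lo,m.sum(),np.median(P[m][:,2]))
E
```

```text
time: 20.9
tool_pos: [0.6012, 0.1275, 0.2136]
ee_rot: [-3.141, 0.003, 0.651]
wrist_force: [-0.6, -0.5, -0.6]
width: 0.0007
finger_force: 0.0
time: 21.2
tool_pos: [0.5976, 0.1299, 0.2175]
ee_rot: [3.142, -0.0, 0.655]
wrist_force: [0.3, 0.1, 0.7]
width: 0.0009
finger_force: 0.0
-0.07 223 0.16477915743010862
-0.03 213 0.16475375126046277
0.01 195 0.16459428885115657
0.05 180 0.16470141000033056
```

The roof is flat at 0.1647 from front to rear, so the lid is fully closed. Press the key.

```bash
python3 -m handwheel '[[[0,0,0],[0.02,0,-0.5],1],[[0,0,0],[0,0,-0.5],1],[[0,0,0],[0,0,-0.3],1],[[0,0,0],[0,0,-0.1],1],[[0,0,0],[0,0,0],1]]'; python3 -m handwheel '[[[0,0,0],[0,0,-0.08],1],[[0,0,0],[0,0,-0.08],1],[[0,0,0],[0,0,0],1],[[0,0,0],[0,0,0],1]]'
```

```text
time: 21.75
tool_pos: [0.599, 0.1295, 0.1469]
ee_rot: [-3.141, 0.001, 0.654]
wrist_force: [0.4, -0.4, 0.3]
width: 0.0001
finger_force: 0.0
time: 22.15
tool_pos: [0.6005, 0.1295, 0.1413]
ee_rot: [3.14, -0.003, 0.654]
wrist_force: [-1.5, 0.3, 5.5]
width: 0.0007
finger_force: 2.8
```

```bash
python3 -m handwheel '[[[0,0,0],[0,0,-0.06],1],[[0,0,0],[0,0,-0.05],1],[[0,0,0],[0,0,0],1],[[0,0,0],[0,0,0],1]]'
```

```text
time: 22.55
tool_pos: [0.6006, 0.1296, 0.1409]
ee_rot: [3.138, -0.006, 0.654]
wrist_force: [-7.4, -1.2, 20.9]
width: 0.0006
finger_force: 10.5
```

The press stopped about 3.1 mm down against something stiff, possibly the collar under the two-finger tip. I'll check the collar height from the earlier depth picture.

```bash
python3 -m handwheel '[[[0,0,0],[0,0,0.4],1],[[0,0,0],[0,0,0.6],1],[[0,0,0],[0,0,0],1]]'; python3 - <<'E'
from h import *
P=np.load('w2.npz')['P'];r=np.hypot(P[...,0]-.5989,P[...,1]-.1295)
for a in range(0,24,2):
    m=(r>=a/1e3)&(r<(a+2)/1e3);print(a,m.sum(),np.round(np.percentile(P[m][:,2],[10,50,90]),4))
p,d,K,E=snap('wrist');P=cloud(d,K,E);r=np.hypot(P[...,0]-.5989,P[...,1]-.1295);print(T()[:3,3])
for a in range(0,24,2):
    m=(r>=a/1e3)&(r<(a+2)/1e3);print(a,m.sum(),np.round(np.nanpercentile(P[m][:,2],[10,50,90]),4) if m.any() else 0)
E
```

```text
time: 22.85
tool_pos: [0.6021, 0.1296, 0.189]
ee_rot: [3.136, -0.009, 0.654]
wrist_force: [0.5, 0.6, 0.9]
width: 0.0009
finger_force: 0.0
0 21 [0.1194 0.1199 0.121 ]
2 61 [0.1193 0.1203 0.121 ]
4 103 [0.1193 0.1201 0.1212]
6 143 [0.119 0.12  0.121]
8 201 [0.1117 0.1187 0.1201]
10 167 [0.1102 0.111  0.1122]
12 251 [0.1101 0.1111 0.112 ]
14 288 [0.1101 0.111  0.1119]
16 346 [0.0996 0.1102 0.1113]
18 212 [0.0982 0.0992 0.1   ]
20 349 [0.0982 0.0991 0.0999]
22 414 [0.0982 0.0992 0.1001]
[0.60112912 0.12945502 0.18625731]
0 29 [0.1196 0.1204 0.2667]
2 118 [0.1198 0.1207 0.2107]
4 168 [0.1195 0.1206 0.2334]
6 204 [0.1194 0.1206 0.2523]
8 423 [0.1179 0.1899 0.2313]
10 1180 [0.1115 0.1948 0.2226]
12 1130 [0.1112 0.1943 0.218 ]
14 770 [0.1108 0.1858 0.2171]
16 610 [0.1086 0.1121 0.2162]
18 925 [0.099  0.2833 0.2867]
20 1626 [0.099  0.2846 0.2874]
22 1845 [0.0991 0.2844 0.2869]
```

```bash
python3 -m handwheel '[[[0,0,0],[-0.02,0,-0.5],1],[[0,0,0],[0,0,-0.4],1],[[0,0,0],[0,0,-0.06],1],[[0,0,0],[0,0,0],1],[[0,0,0],[0,0,0],1]]'; python3 - <<'E'
from h import *
p,d,K,E=snap('scene');o=robot.get_obs();print(o['wrist_force'],o['tool_pos'])
u,v=proj([.599,.1295,.119],K,E).astype(int);print(u,v)
cv2.imwrite('pics/c8.png',cv2.resize(p[v-40:v+30,u-45:u+35,::-1],(640,560),interpolation=2))
E
```

```text
time: 23.4
tool_pos: [0.5992, 0.1294, 0.1409]
ee_rot: [3.139, -0.004, 0.654]
wrist_force: [-6.0, -0.6, 20.9]
width: 0.0003
finger_force: 10.6
[-6.30397388 -1.46131382 20.35202106] [0.59924364 0.12934535 0.14086985]
399 146
```

View pics/c8.png

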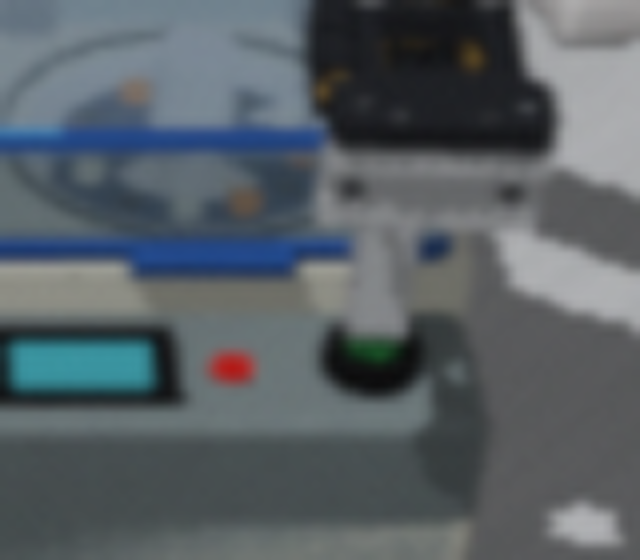

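```bash
python3 - <<'E'
from h import *
p,d,K,E=snap('wrist');P=cloud(d,K,E);o=robot.get_obs();print(o['wrist_force'],o['wrist_torque'],o['tool_pos'],o['ee_rot'])
b=p.astype(int);r=np.hypot(P[...,0]-.599,P[...,1]-.1295)
g=(b[...,1]>1.3*b[...,0])&(b[...,1]>1.2*b[...,2])&(r<.012);print(g.sum(),np.percentile(P[g],[5,25,50,75,95],axis=0).round(4))
c=(r>.0125)&(r<.016)&(P[...,2]<.13);print('collar',c.sum(),np.median(P[c],0))
E
```

```text
[-6.08318955 -0.1003589  20.79842322] [-0.26371527  1.25411199  0.04610289] [0.59923572 0.12935339 0.14085698] [ 3.13875143 -0.00423581  0.65400992]
228 [[0.6014 0.1307 0.1109]
 [0.6049 0.1331 0.1121]
 [0.6055 0.1338 0.1141]
 [0.6069 0.1366 0.1262]
 [0.609  0.1392 0.1445]]
collar 544 [0.60877986 0.13870918 0.11126435]
```

The key top reads 0.114 against 0.120 when up, so it is fully down. Retract and check.

```bash
python3 -m handwheel '[[[0,0,0],[0,0,0.4],1],[[0,0,0],[0,0,0.6],1],[[0,0,0],[0,0,0.8],1],[[0,0,0],[0,0,0.5],1],[[0,0,0],[0,0,0],1]]'; python3 -m handwheel '[[[0,0,0],[0,0,0],1],[[0,0,0],[0,0,0],1],[[0,0,0],[0,0,0],1]]'; python3 - <<'E'
from h import *
p,d,K,E=snap('wrist');P=cloud(d,K,E);r=np.hypot(P[...,0]-.599,P[...,1]-.1295)
m=(r<.007)&(P[...,2]<.14);print('key',m.sum(),np.median(P[m][:,2]))
p,d,K,E=snap('scene');P=cloud(d,K,E)
t=np.radians(131.6);e=P[...,:2]-[.474,.1886];X=e@[np.cos(t),np.sin(t)];Y=e@[-np.sin(t),np.cos(t)]
for lo in(-.07,.05):
    m=(abs(Y)<.06)&(X>lo)&(X<lo+.03)&(P[...,2]>.13)&(P[...,2]<.2);print(lo,m.sum(),np.median(P[m][:,2]))
print(robot.close_job())
E
```

```text
time: 24.0
tool_pos: [0.6001, 0.1294, 0.2539]
ee_rot: [3.138, -0.006, 0.654]
wrist_force: [-0.1, -0.4, 0.3]
width: 0.0003
finger_force: 0.0
time: 24.3
tool_pos: [0.5976, 0.1291, 0.2475]
ee_rot: [-3.139, 0.004, 0.654]
wrist_force: [0.5, -0.0, 0.4]
width: 0.0001
finger_force: 0.0
key 210 0.12016231443891795
-0.07 218 0.16461548640152074
0.05 180 0.16483063787237429
the job is handed in; nothing more can be done
None
```

The rotor is seated on the drive, the lid is fully closed, the start key was pressed and is back up, and the job was handed in at about 24 s; the hand-in call returned no verdict.

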